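Scoop ice into the mini chopper, seat its lid and hold it pressed

TASK

Scoop up at least three pieces of ice at once from the blue bin and tip them into the chopper's bowl without spilling any on the worktop, and set the scoop down. Then fit the white lid so that it drops onto the blade shaft hidden under it and lies level on the rim, and press it all the way down to close the switch. Finish while still holding the lid pressed down by its knob; leave the two glasses and the lemon where they are.

Things in the scene. Friction and masses are not known exactly. Their poses are not given: they have to be found in the camera images.
- ice_bin: Fixed open blue plastic bin of ice, 230 (its x) x 84 mm (its y), walls and floor 4 mm thick; walls 42 mm high but the -x end wall only 28, so that the scoop's handle lies over it; origin under the centre of its floor, inner floor 4 mm above the worktop. The ice starts in the half towards its +x end wall (inner face at x = +111 mm), the scoop stands in the half towards -x.
- scoop: Loose flat-bottomed metal scoop, 100 g, standing on its pan: pan 86 (its x) x 66 mm (its y), sheet 2.5 mm, sides 30 mm high, sloping to 0 at the lip, back wall 38. Origin at the underside below the back wall; +x points to the open lip, z up. Its black handle, 16 mm wide (y), 13 thick, rises backwards from the back wall at 0.55 rad to (-105, 0, 93) mm..
- scoop_grip (a point): Middle of the scoop's handle, at (-55, 0, 62) mm in the scoop's frame; pinch it here across y (16 mm) from above.
- scoop_lip (a point): Middle of the scoop's front edge, at (86, 0, 1) mm in the scoop's frame.
- scoop_pan (a point): Middle of the scoop's pan, 12 mm above its underside, at (43, 0, 12) mm in the scoop's frame.
- ice_1_c (a point): Centre of one of six loose pieces of bullet ice: round-ended, 25 mm thick and 28 mm long, 12 g, wet and very slippery (friction about 0.15, slides off the scoop at some 10 degrees of slope).
- ice_2_c (a point): Centre of one of six loose pieces of bullet ice: round-ended, 25 mm thick and 28 mm long, 12 g, wet and very slippery (friction about 0.15, slides off the scoop at some 10 degrees of slope).
- ice_3_c (a point): Centre of one of six loose pieces of bullet ice: round-ended, 25 mm thick and 28 mm long, 12 g, wet and very slippery (friction about 0.15, slides off the scoop at some 10 degrees of slope).
- ice_4_c (a point): Centre of one of six loose pieces of bullet ice: round-ended, 25 mm thick and 28 mm long, 12 g, wet and very slippery (friction about 0.15, slides off the scoop at some 10 degrees of slope).
- ice_5_c (a point): Centre of one of six loose pieces of bullet ice: round-ended, 25 mm thick and 28 mm long, 12 g, wet and very slippery (friction about 0.15, slides off the scoop at some 10 degrees of slope).
- ice_6_c (a point): Centre of one of six loose pieces of bullet ice: round-ended, 25 mm thick and 28 mm long, 12 g, wet and very slippery (friction about 0.15, slides off the scoop at some 10 degrees of slope).
- chopper: Fixed cordless mini chopper: white motor base 122 mm across, clear open bowl on top with a grey rim. Origin under the centre of the base. Bowl: inside diameter 104 mm, inner floor 56 mm and rim top 115 mm above the worktop. A steel blade shaft, 12 mm thick with a round tip, stands in the middle.
- shaft_tip (a point): Top of the blade shaft, on the bowl's axis, 125 mm above the worktop, i.e. 10 mm above the rim.
- bowl_mouth (a point): Centre of the bowl's mouth, level with the top of the unpressed rim (115 mm above the worktop). z up.
- switch_rim (a joint): The chopper's grey rim, which is its sprung switch: 0 = up, 0.005 m = all the way down. It begins to move under 4 N and is all the way down at about 10 N, then meets a hard stop. The reading is as noisy as the others: better judge by force or by the lid's height.
- lid: Loose white lid, 125 mm across, about 160 g, lying right way up on the worktop. Flat underside; body 9 mm thick at the edge rising to 22 mm in the middle, then a black round knob, 30 mm thick, from 22 to 64 mm above the underside. Origin at the centre of the underside.
- lid_socket (a point): Mouth of the blind socket in the middle of the lid's flat underside: 16 mm wide, 18 mm deep; it goes over the blade shaft (2 mm play all round). With the lid on the shaft its underside rests on the rim; with the socket beside the shaft it rests on the shaft's tip, 10 mm higher.
- lid_knob (a point): Grip point on the lid's knob, on the axis, 48 mm above the underside. Fingertips 19 mm below it clear the lid.
- glass_teal: Bystander: teal tumbler, 78 mm across, 109 mm high; origin under its centre.
- glass_clear: Bystander: clear glass, 85 mm across, 88 mm high; origin under its centre.
- lemon: Bystander: lemon, 78 x 55 x 56 mm; origin at its underside.
Things that resemble listed ones, but are neither listed nor needed, are in the scene too. Leave any brown look-alike of the lid alone.

How it is judged:
By the outcome, as a careful person would: the job done as asked, in the order asked, and still so for the second after the job is handed in, while the arm keeps its last pose, push and grip.
It also fails if it takes over 72 s, if anything falls off the work surface, if the arm or the gripper's body presses on something with over 40 N, if the wrist force passes 120 N, or if a joint passes its speed limit or range.

ROBOT

A 6-joint arm with a two-finger parallel gripper is mounted at the origin on a cart in front of the work surface, level with it; the furniture and walls round the work are solid. World frame = base frame: x ahead of the robot, y to its left, z up, the work surface at z = 0. Lengths are in mm, angles in rad, forces in N, time in s.
With the tool pointing down it reaches from about 300 to 775 mm from the base axis. Payload 14.6 kg.
Tool frame: the origin (TCP) lies at the very end of the fingers, on their centre line; the grasp point (between the pads) lies 19 mm behind it; z points along the fingers, y is the line along which they close (so a half turn about z gives the same grasp; the last joint's range is limited). The gripper opens to 94 mm and grips with 3 to 60 N. Pads are 16 mm wide; open, the fingers measure 119 mm over their backs; the gripper's body (75 mm by 177 mm) begins 78 mm behind the grasp point.
Start: joints at [1.257, 0.3, 1.521, -0, 1.321, -0.067], TCP at [134.364, 533.325, 205.446] pointing down, gripper open.
Joint ranges: [-3.03, 3.03], [-0.79, 2.21], [0.23, 2.52], [-1.04, 4.18], [0, 3.07], [-2.55, 2.55]. Speed limits (rad/s): [2.22, 2.22, 2.57, 3.14, 3.14, 3.14].

INTERFACE

Orientations are given as [roll, pitch, yaw] about the fixed x, y, z axes, in that order (R = Rz(yaw) Ry(pitch) Rx(roll)).
In Python, from cell import manip, optics gives the robot as it stands.
- The arm moves only by the shell command python3 -m crank 'ROWS' [FORCE]. ROWS is JSON, a list of rows, each a list of 7 numbers: the opening in per cent of the stroke, from 0 (shut) to 100 (fully open), then the shift along the tool's x, y, z in mm, then the turn, a rotation vector about the tool's x, y, z in rad. A call has 1 to 10 rows; each row is the pose to reach, as a shift and turn from the pose commanded when the call began, along the tool's axes at that moment; what a row does not reach only later rows make up. A row lasts 1/10 s, in which the tool goes at most 50 mm and 8.59 degrees, less where a joint would pass 70% of its speed; a pose out of reach is approached as far as the arm can. A call with a gripper value outside its range is refused whole. The fingers move at their own pace and stop on an object; FORCE is the grip in N (left out, the last holds). Time passes only in rows, so rows that repeat a pose let the fingers close. It gives the time, the measured TCP pose, the force, the opening and the grip force at its end, in the units of the state.
- manip.read_state(): the state, without advancing time (a new reading comes with each control period).
- optics.camera(name): name is "scene" or "top" or "wrist"; returns (picture, depth): 420x560x3 uint8, red, green, blue; 420x560 float32, mm along the optical axis (not along the pixel's ray), 0 where there is no reading.
- optics.calibration(name): a dict with "camera_matrix" (3x3 intrinsics, pixels), "k1" (the pictures are not rectified: a ray, as slopes to the right and down, at radius r is drawn at 1 + k1 r^2 times it, then the intrinsics apply), "R" (3x3) and "t" (3): a world point X has camera coordinates R X + t. Camera axes: x right, y down, z forward; pixel columns grow to the right and rows downward; lengths in mm; the calibration is good to about 2 mm. A picture is of the moment at which its call begins: read the wrist's pose just before it. calibration takes no time and is no camera call; for the wrist camera it gives the pose at the moment of the call.
- manip.sign_off(): hands the job in; it is judged then, once.
The state is a dict: "clock": time; "joints": joint angles; "qd": joint speeds; "effort": joint torques, N m; "eef_pos": TCP position; "eef_rot": TCP orientation; "wrist_force": force on the tool from outside, world axes, zero at the start; "moment": the same for the moment, N m; "finger_gap": finger opening in mm; "finger_force": force on a finger pad.
Only numpy, scipy, OpenCV 4.12 (cv2) and the standard library are available. Lean on these libraries where they do the work, as an engineer would, in place of code of your own. Each camera call takes 0.05 s, during which the arm holds its last target. There are 200 camera calls.

## Working session

There is one attempt and no reset: what is moved stays moved. The work goes in short steps, Python scripts to look and compute and a shell command to move; the robot and the scene stay as the last step left them, time stands still between calls to the robot, and variables do not carry over. Pictures are saved under pics/ and viewed, at most 10 in all, crops included, and the job is handed in when it is done.

```bash
mkdir -p pics; ls
python3 - <<'E'
from cell import manip, optics
import cv2,numpy as np
s=manip.read_state(); print(s)
for n in ("scene","top"):
    p,d=optics.camera(n); cv2.imwrite(f"pics/{n}0.png",p[:,:,::-1]); np.savez(f"{n}0.npz",p=p,d=d)
    c=optics.calibration(n); print(n,c)
E
```

```text
pics
{'clock': 0.0, 'joints': array([ 1.25737079e+00,  3.00502352e-01,  1.52155715e+00,  2.54447951e-05,
        1.32070011e+00, -6.66002323e-02]), 'qd': array([ 0.00053581,  0.0024411 , -0.00067864, -0.00038514, -0.0007174 ,
       -0.00053844]), 'effort': array([-6.26642377e-04, -5.31805372e+01, -3.52734089e+01,  7.08121830e-02,
        2.44405976e-02, -4.51423125e-05]), 'eef_pos': array([134.2979396 , 533.09061873, 204.87931327]), 'eef_rot': array([-3.14042993e+00, -1.02253038e-04,  2.89476097e+00]), 'wrist_force': array([-1.51319621,  0.01043623, -0.58619533]), 'moment': array([ 0.00723626, -0.01584643, -0.01756529]), 'finger_force': 0.0, 'finger_gap': 93.90795392559745}
scene {'camera_matrix': array([[492.50074789,   0.        , 276.48827238],
       [  0.        , 492.50074789, 218.63673829],
       [  0.        ,   0.        ,   1.        ]]), 'k1': -0.01539205152137329, 'R': array([[-0.958021  , -0.28630282,  0.01504863],
       [-0.2113388 ,  0.66976065, -0.71186838],
       [ 0.19373094, -0.68516521, -0.70215166]]), 't': array([ 459.56550053,  292.31674953, 1308.44551819])}
top {'camera_matrix': array([[448.89650988,   0.        , 288.18816186],
       [  0.        , 448.89650988, 212.54282028],
       [  0.        ,   0.        ,   1.        ]]), 'k1': -0.0984659856318993, 'R': array([[ 0.17458628, -0.98463687,  0.00313921],
       [-0.96294372, -0.17140374, -0.20823101],
       [ 0.20557   ,  0.0333314 , -0.97807464]]), 't': array([-212.58929229,  507.90406941, 1175.21842624])}
```

View pics/scene0.png

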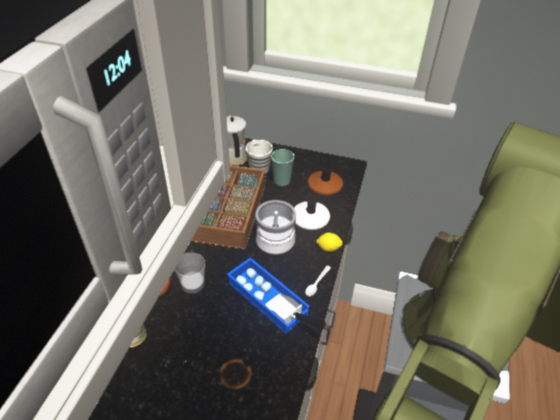

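View pics/top0.png

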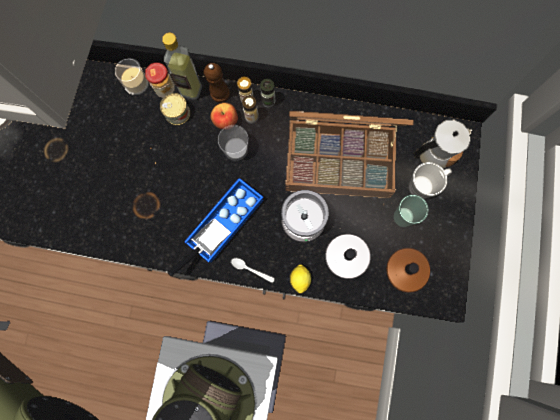

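Candidates for the lid: the white disc with a black knob at top (348,256) / scene (311,214), and the brown look-alike at (408,269) / (326,181). I choose the white one. For the scoop: the pan in the blue bin at (212,235), and a spoon at (250,270); I choose the one in the bin. For the vessel: the chopper at (305,215), the clear glass at (234,143), and a mug at (428,180); I choose the chopper.

```bash
cat > h.py <<'E'
import numpy as np,cv2
from cell import manip,optics
from scipy.spatial.transform import Rotation as Ro
def und(c,px):
    return cv2.undistortPoints(np.array(px,float).reshape(-1,1,2),c["camera_matrix"],np.array([c["k1"],0,0,0.])).reshape(-1,2)
def onz(c,px,z):
    u=und(c,px); d=np.c_[u,np.ones(len(u))]@c["R"]; o=-c["R"].T@c["t"]
    return o+d*((z-o[2])/d[:,2])[:,None]
def cloud(c,d):
    v,u=np.mgrid[:d.shape[0],:d.shape[1]]; n=und(c,np.c_[u.ravel(),v.ravel()]); z=d.ravel()[:,None]
    return ((np.c_[n,np.ones(len(n))]*z-c["t"])@c["R"]).reshape(*d.shape,3)
def snap(n):
    c=optics.calibration(n); p,d=optics.camera(n); return c,p,d,cloud(c,d)
def proj(c,X):
    r=cv2.Rodrigues(c["R"])[0]
    return cv2.projectPoints(np.array(X,float).reshape(-1,3),r,c["t"],c["camera_matrix"],np.array([c["k1"],0,0,0.]))[0].reshape(-1,2)
def tool():
    s=manip.read_state(); return s["eef_pos"],Ro.from_euler("xyz",s["eef_rot"]).as_matrix()
E
python3 - <<'E'
from h import *
for n in("top","scene"):
    f=np.load(n+"0.npz");p,d=f["p"],f["d"];c=optics.calibration(n);W=cloud(c,d)
    hsv=cv2.cvtColor(p,cv2.COLOR_RGB2HSV)
    # bin
    m=(hsv[...,0]>105)&(hsv[...,0]<128)&(hsv[...,1]>150)&(d>0)
    P=W[m]; Q=P[(P[:,2]>10)&(P[:,2]<60)&(P[:,0]<700)&(P[:,0]>200)]
    r=cv2.minAreaRect(Q[:,:2].astype(np.float32)); print(n,"bin",r,cv2.boxPoints(r).tolist(),np.percentile(Q[:,2],[2,50,98]))
    if n=="top":
        c0={"chop":(305,215),"lid":(348,256),"lemon":(300,278),"knob":(350,254)}
    else: c0={"chop":(276,220),"lid":(311,214),"lemon":(330,242),"knob":(311,210)}
    for k,(x,y) in c0.items():
        X=W[y,x]; print(k,X)
    white=(hsv[...,1]<40)&(hsv[...,2]>150)&(d>0)
    near=np.linalg.norm(W[...,:2]-W[c0["lid"][1],c0["lid"][0],:2],axis=-1)<85
    m=white&near&(W[...,2]<40)&(W[...,2]>4)
    print("lid",cv2.minEnclosingCircle(W[m][:,:2].astype(np.float32)),np.median(W[m][:,2]))
    near=np.linalg.norm(W[...,:2]-W[c0["chop"][1],c0["chop"][0],:2],axis=-1)<90
    m=near&(abs(W[...,2]-115)<5); print("rim",m.sum(),cv2.minEnclosingCircle(W[m][:,:2].astype(np.float32)))
c=optics.calibration("top");p=np.load("top0.npz")["p"]
cv2.imwrite("pics/crop.png",cv2.resize(p[165:305,160:430,::-1],None,fx=2.95,fy=2.95,interpolation=cv2.INTER_CUBIC))
E
```

```text
top bin ((491.2453918457031, 52.0128059387207), (89.660888671875, 235.79542541503906), 61.14589309692383) [[366.3502197265625, 69.64320373535156], [572.8719482421875, -44.147193908691406], [616.1405639648438, 34.382408142089844], [409.61883544921875, 148.1728057861328]] [11.32125324 38.70706107 46.76912082]
chop [ 528.18096657 -166.72367561  102.89387934]
lid [ 446.36545436 -298.6281099    63.96386648]
lemon [ 367.37334994 -182.50895398   54.19267118]
knob [ 452.75830346 -303.24888098   62.7799548 ]
lid ((455.09991455078125, -304.0949401855469), 61.6931266784668) 13.139160996772953
rim 460 ((533.47998046875, -165.58245849609375), 60.83601379394531)
scene bin ((487.81976318359375, 53.80992126464844), (90.70531463623047, 247.78143310546875), 61.94365310668945) [[357.1568603515625, 72.05758666992188], [575.8203125, -44.483856201171875], [618.482666015625, 35.562255859375], [399.8192138671875, 152.10369873046875]] [10.83167165 31.18195016 46.51462147]
chop [ 530.80087867 -160.90102899   96.01174343]
lid [ 451.39541052 -290.1040215    24.54285699]
lemon [ 365.0462174  -169.49950384   45.23559065]
knob [ 452.23662762 -288.4164951    43.52663222]
lid ((457.3498229980469, -302.928955078125), 63.50956726074219) 14.878154486381359
rim 362 ((529.0410766601562, -166.87933349609375), 65.41454315185547)
```

View pics/crop.png

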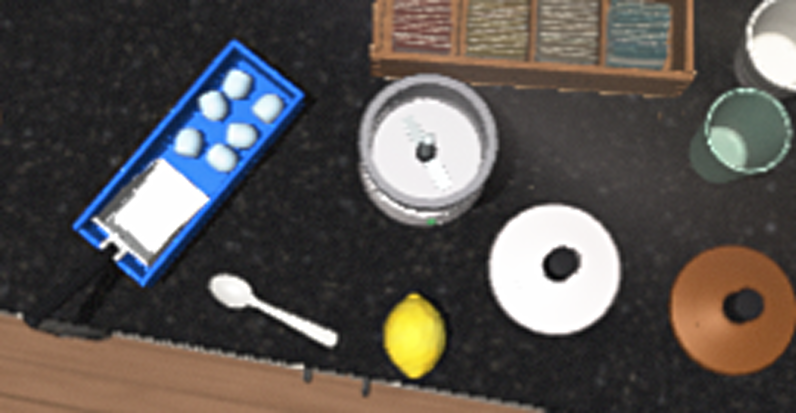

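The crop shows the white lid at (557,265) with a black knob, the scoop in the bin with its lip at about (185,180), six ice pieces beyond it, and an empty open chopper bowl at (427,150). Next I locate the scoop and its handle.

Run:
```python
from h import *
for n in("top","scene"):
    f=np.load(n+"0.npz");p,d=f["p"],f["d"];c=optics.calibration(n);W=cloud(c,d)
    yaw=-0.504 if n=="top" else -0.49
    cen=np.array([490,53.]);ex=np.array([np.cos(yaw),np.sin(yaw)]);ey=np.array([-ex[1],ex[0]])
    bx=(W[...,:2]-cen)@ex;by=(W[...,:2]-cen)@ey;z=W[...,2]
    hsv=cv2.cvtColor(p,cv2.COLOR_RGB2HSV)
    m=(hsv[...,1]<60)&(hsv[...,2]>120)&(abs(by)<40)&(bx>-115)&(bx<110)&(d>0)
    nl,lab,st,ce=cv2.connectedComponentsWithStats(m.astype(np.uint8))
    for i in range(1,nl):
        if st[i,4]<8: continue
        q=lab==i; r=cv2.minAreaRect(np.c_[bx[q],by[q]].astype(np.float32))
        print(n,st[i],"bx",bx[q].min().round(),bx[q].max().round(),"by",by[q].min().round(),by[q].max().round(),"z",np.percentile(z[q],[5,50,95]).round(),"rect",np.round(r[0]),np.round(r[1]),round(r[2],1))
    m=(hsv[...,2]<60)&(bx<-60)&(bx>-260)&(abs(by)<40)&(z>45)&(z<120)&(d>0)
    for lo in range(-240,-90,15):
        q=m&(bx>=lo)&(bx<lo+15)
        if q.sum()>2: print("handle",lo,q.sum(),by[q].min().round(),by[q].max().round(),by[q].mean().round(1),z[q].mean().round(1))
```

```text
top [236 189   9   9  61] bx 76.0 100.0 by 5.0 29.0 z [20. 25. 30.] rect [87. 17.] [22. 21.] 19.5
top [228 196   9  10  62] bx 46.0 69.0 by 8.0 38.0 z [19. 26. 30.] rect [58. 22.] [28. 20.] 60.0
top [246 197  10   9  59] bx 78.0 102.0 by -32.0 -12.0 z [21. 25. 31.] rect [ 90. -22.] [21. 24.] 85.2
top [237 207  10   8  66] bx 41.0 64.0 by -31.0 -5.0 z [18. 26. 31.] rect [ 53. -19.] [20. 25.] 29.6
top [220 209   8   9  60] bx 2.0 28.0 by 2.0 27.0 z [21. 25. 29.] rect [15. 16.] [23. 20.] 36.4
top [231 214   9   9  57] bx 14.0 33.0 by -32.0 -7.0 z [21. 26. 30.] rect [ 23. -19.] [19. 25.] 4.0
top [191 219  40  36 671] bx -113.0 -12.0 by -33.0 39.0 z [ 3.  7. 39.] rect [-63.   2.] [ 71. 101.] 88.0
handle -210 17 -4.0 8.0 1.7 97.4
handle -195 40 -7.0 8.0 -0.9 92.3
handle -180 36 -8.0 8.0 0.3 83.3
handle -165 37 -6.0 9.0 0.5 73.0
handle -150 36 -7.0 10.0 0.5 64.4
handle -135 35 -7.0 9.0 0.4 54.9
handle -120 18 -6.0 7.0 -0.1 49.8
scene [248 269   7   8  41] bx 76.0 100.0 by -28.0 -10.0 z [20. 27. 32.] rect [ 86. -19.] [17. 21.] 46.9
scene [237 276  15  14  83] bx 47.0 100.0 by 9.0 30.0 z [20. 27. 31.] rect [74. 18.] [20. 53.] 84.1
scene [256 277   7   7  40] bx 40.0 61.0 by -27.0 -6.0 z [22. 27. 31.] rect [ 52. -17.] [19. 20.] 20.4
scene [262 283   8   7  43] bx 14.0 31.0 by -27.0 -7.0 z [21. 27. 32.] rect [ 22. -16.] [20. 17.] 76.1
scene [255 292   8   7  45] bx 4.0 27.0 by 10.0 27.0 z [22. 28. 30.] rect [15. 20.] [20. 16.] 44.3
scene [266 294  36  29 591] bx -113.0 -9.0 by -34.0 38.0 z [ 4.  9. 41.] rect [-60.   2.] [104.  72.] 1.5
handle -210 16 1.0 13.0 7.9 97.6
handle -195 36 -2.0 13.0 7.3 93.4
handle -180 34 -4.0 13.0 7.2 84.9
handle -165 31 -3.0 12.0 6.0 75.0
handle -150 26 -2.0 12.0 6.6 66.3
handle -135 21 4.0 12.0 7.7 57.1
handle -120 6 4.0 10.0 6.9 51.1
```

```bash
cat >> h.py <<'E'
def goal(X,rpy,from_=None):
    p,R=tool() if from_ is None else from_
    Rg=Ro.from_euler("xyz",rpy).as_matrix()
    return np.round(R.T@(np.array(X,float)-p),1), np.round(Ro.from_matrix(R.T@Rg).as_rotvec(),3)
E
python3 -c "
from h import *
print(goal([353,129.5,110],[np.pi,0,2.64]))"
```

```text
(array([-310.7, -337.8,   95.3]), array([-0.001,  0.   ,  0.255]))
```

```bash
python3 -m crank '[[55,-150,-170,20,0,0,0.12],[55,-311,-338,95,0,0,0.255],[55,-311,-338,95,0,0,0.255],[55,-311,-338,95,0,0,0.255],[55,-311,-338,95,0,0,0.255],[55,-311,-338,95,0,0,0.255],[55,-311,-338,95,0,0,0.255],[55,-311,-338,95,0,0,0.255],[55,-311,-338,95,0,0,0.255],[55,-311,-338,95,0,0,0.255]]'; python3 -m crank '[[55,0,0,0,0,0,0]]'
python3 - <<'E'
from h import *
c,p,d,W=snap("wrist"); cv2.imwrite("pics/w1.png",p[:,:,::-1]); np.savez("w1.npz",p=p,d=d)
pp,R=tool(); print(manip.read_state()["clock"],goal([353,129.5,47],[np.pi,0,2.64]))
G=(W-pp)@R  # tool coords
hsv=cv2.cvtColor(p,cv2.COLOR_RGB2HSV)
m=(hsv[...,2]<70)&(d>0)&(W[...,2]>45)&(W[...,2]<110)&(abs(G[...,1])<22)&(G[...,2]>0)
for lo in range(-90,90,12):
    q=m&(G[...,0]>=lo)&(G[...,0]<lo+12)
    if q.sum()>20: print(lo,q.sum(),np.percentile(G[...,1][q],[2,50,98]).round(1),np.median(W[...,2][q]).round(1))
E
```

```text
clock: 1.1
eef_pos: [354.0, 126.6, 109.6]
eef_rot: [-3.141, -0.001, 2.637]
wrist_force: [-0.6, -0.3, -0.6]
finger_gap: 51.4
finger_force: 0.0
clock: 1.2
eef_pos: [353.8, 127.7, 109.8]
eef_rot: [-3.141, -0.001, 2.636]
wrist_force: [0.1, 0.1, 0.2]
finger_gap: 52.0
finger_force: 0.0
1.25 (array([ 0.6,  0.4, 63.2]), array([-0.001, -0.001, -0.003]))
-54 159 [-5.5  0.2  5.9] 48.0
-42 241 [-6.7  0.2  6.5] 54.4
-30 287 [-6.6  0.2  7.7] 61.7
-18 349 [-6.9  0.8  8.5] 68.8
-6 404 [-6.6  1.3  8.8] 76.2
6 457 [-6.4  1.2  8.9] 83.7
18 520 [-6.1  1.7  9.2] 90.9
30 475 [-5.8  1.6  9.5] 97.3
42 148 [-5.2  2.1  9. ] 96.9
```

View pics/w1.png

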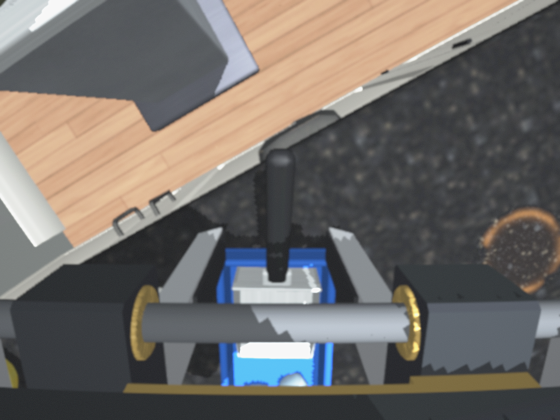

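The handle runs centred at column 278 between the open fingers, so I descend, shift 5 mm forward and grip.

```bash
python3 -m crank '[[55,-3,0,30,0,0,0],[55,-5,1,55,0,0,0],[55,-5,1,63,0,0,0],[55,-5,1,63,0,0,0],[0,-5,1,63,0,0,0],[0,-5,1,63,0,0,0],[0,-5,1,63,0,0,0],[0,-5,1,63,0,0,0],[0,-5,1,63,0,0,0],[0,-5,1,63,0,0,0]]' 55; python3 -c "
from h import *
s=manip.read_state();print(s['wrist_force'],s['finger_gap'],s['finger_force'],tool())"
```

```text
clock: 2.25
eef_pos: [358.4, 128.1, 47.7]
eef_rot: [3.141, 0.0, 2.64]
wrist_force: [-0.2, 1.6, 1.8]
finger_gap: 15.5
finger_force: 54.9
[-0.24066442  1.56551008  1.7989856 ] 15.504641673832534 54.88579452037811 (array([358.39821899, 128.12776791,  47.65363408]), array([[-8.76698067e-01,  4.81040817e-01,  4.81236720e-04],
       [ 4.81040944e-01,  8.76698109e-01,  1.91004542e-04],
       [-3.30018341e-04,  3.98947879e-04, -9.99999866e-01]]))
```

```bash
python3 -m crank '[[0,-8,0,0.5,0,0,0],[0,-16,0,0.5,0,0,0],[0,-24,0,0.5,0,0,0],[0,-32,0,0.5,0,0,0],[0,-40,0,0.5,0,0,0],[0,-48,0,0.5,0,0,0],[0,-56,0,0.5,0,0,0],[0,-64,0,0.5,0,0,0],[0,-72,0,0.5,0,0,0],[0,-80,0,0.5,0,0,0]]'; python3 -m crank '[[0,-6,0,0,0,0,0],[0,-12,0,0,0,0,0],[0,-18,0,0,0,0,0],[0,-24,0,0,0,0,0],[0,-28,0,0,0,0,0],[0,-31,0,0,0,0,0],[0,-34,0,0,0,0,0],[0,-34,0,0,0,0,0]]'
python3 - <<'E'
from h import *
n="top"
c,p,d,W=snap(n); cv2.imwrite("pics/t2.png",cv2.resize(p[160:290,160:340,::-1],None,fx=4,fy=4,interpolation=cv2.INTER_CUBIC))
E
```

```text
clock: 3.25
eef_pos: [428.5, 89.6, 47.4]
eef_rot: [3.141, -0.001, 2.64]
wrist_force: [-6.9, 4.1, 12.9]
finger_gap: 15.5
finger_force: 54.9
clock: 4.05
eef_pos: [458.4, 73.3, 47.5]
eef_rot: [3.141, -0.0, 2.64]
wrist_force: [-4.9, 2.1, 10.2]
finger_gap: 15.6
finger_force: 54.9
```

View pics/t2.png

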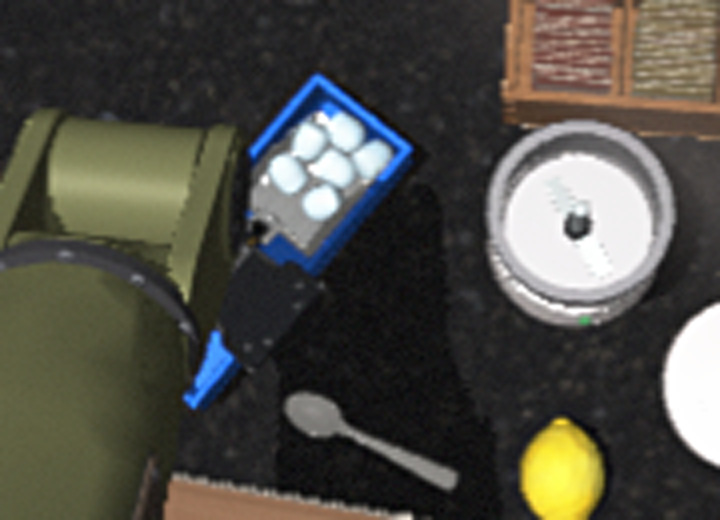

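All six pieces lie on the pan ahead of the back wall. I push 4 mm more, then tilt the nose up while keeping the lip near the end wall.

```bash
python3 -m crank '[[0,-2,0,0,0,0,0],[0,-4,0,0,0,0,0],[0,-3,0,0,0,-0.03,0],[0,-2,0,0,0,-0.07,0],[0,-0.5,0,0,0,-0.11,0],[0,0.5,0,0,0,-0.15,0],[0,1.5,0,-1,0,-0.2,0],[0,2,0,-2,0,-0.25,0],[0,2,0,-4,0,-0.3,0],[0,2,0,-6,0,-0.35,0]]'
python3 - <<'E'
from h import *
n="top"
c,p,d,W=snap(n); cv2.imwrite("pics/t3.png",cv2.resize(p[160:290,160:340,::-1],None,fx=4,fy=4,interpolation=cv2.INTER_CUBIC))
E
```

```text
clock: 5.1
eef_pos: [456.2, 74.1, 52.8]
eef_rot: [-3.141, 0.351, 2.64]
wrist_force: [0.4, -0.5, -1.9]
finger_gap: 15.7
finger_force: 54.9
```

View pics/t3.png

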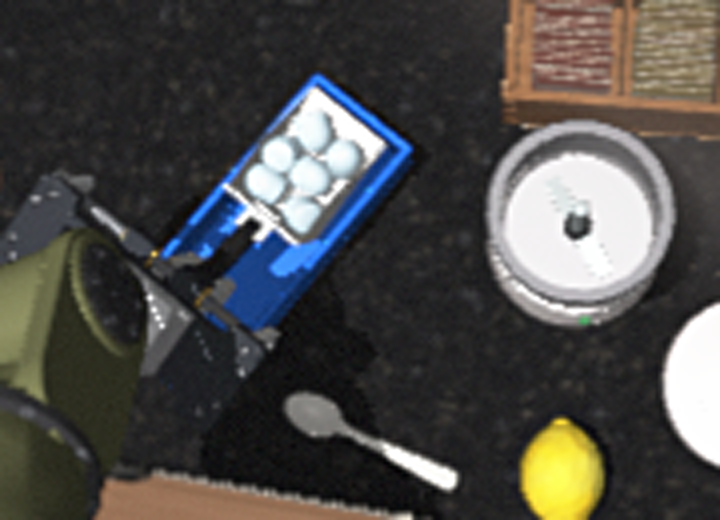

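All six pieces have settled against the back wall and the wrist reads about 1.9 N of load. Now I compute the lift and transit.

Run:
```python
from h import *
C=np.array([531.5,-166.]);ex=np.array([np.cos(-.502),np.sin(-.502)])
r=[np.pi,.35,2.64]
fr=(np.array([456.2,74.1,52.8]),Ro.from_euler("xyz",r).as_matrix())
for X in ([456,74,100],[456,74,175],[*(C-179*ex),175]): print(np.round(X),goal(X,r,fr))
fr2=(np.array([*(C-179*ex),175]),fr[1])
for th,zl in ((-.35,165),(-.2,145),(-.1,135),(0,128),(.1,126),(.2,126),(.3,126),(.4,126),(.5,126),(.6,126),(.7,126),(.8,126)):
    x=-141*np.cos(th)+42.5*np.sin(th);z=141*np.sin(th)+42.5*np.cos(th)
    print(th,goal([*(C+(x-32)*ex),zl+z],[np.pi,-th,2.64],fr2))
```

```text
[456  74 100] (array([-16.1,  -0.2, -44.4]), array([0., 0., 0.]))
[456  74 175] (array([ -41.8,   -0.2, -114.8]), array([0., 0., 0.]))
[375. -80. 175.] (array([ -44.2, -174.2, -113.9]), array([0., 0., 0.]))
-0.35 (array([ 6.3,  0. , 17.3]), array([0., 0., 0.]))
-0.2 (array([ 5.3, -0. , 15.5]), array([ 0.  ,  0.15, -0.  ]))
-0.1 (array([ 1.7, -0. , 11.9]), array([0.  , 0.25, 0.  ]))
0 (array([-4.1, -0. ,  6.3]), array([-0.  ,  0.35,  0.  ]))
0.1 (array([-12.8,  -0. ,  -3.2]), array([-0.  ,  0.45,  0.  ]))
0.2 (array([-23.3,  -0. , -13.5]), array([0.  , 0.55, 0.  ]))
0.3 (array([-34.8,  -0. , -22.7]), array([-0.  ,  0.65, -0.  ]))
0.4 (array([-47.1,  -0. , -30.8]), array([-0.  ,  0.75,  0.  ]))
0.5 (array([-60.2,  -0. , -37.5]), array([0.  , 0.85, 0.  ]))
0.6 (array([-73.8,  -0. , -43. ]), array([-0.  ,  0.95,  0.  ]))
0.7 (array([-88.,  -0., -47.]), array([0.  , 1.05, 0.  ]))
0.8 (array([-102.5,   -0. ,  -49.6]), array([-0.  ,  1.15,  0.  ]))
```

```bash
python3 -m crank '[[0,-1,0,-3,0,0,0],[0,-4,0,-10,0,0,0],[0,-8,0,-22,0,0,0],[0,-14,0,-38,0,0,0],[0,-21,0,-57,0,0,0],[0,-28,0,-76,0,0,0],[0,-34,0,-93,0,0,0],[0,-39,0,-106,0,0,0],[0,-41,0,-113,0,0,0],[0,-42,0,-115,0,0,0]]'; python3 -m crank '[[0,0,-3,0,0,0,0],[0,0,-10,0,0,0,0],[0,0,-22,0,0,0,0],[0,0,-36,0,0,0,0],[0,0,-52,0,0,0,0],[0,0,-68,0,0,0,0],[0,-1,-84,0,0,0,0],[0,-1,-100,0,0,0,0],[0,-1,-116,0,0,0,0],[0,-1,-130,0,0,0,0]]'; python3 -m crank '[[0,0,-12,0,0,0,0],[0,0,-22,0,0,0,0],[0,-1,-31,1,0,0,0],[0,-1,-38,1,0,0,0],[0,-1,-42,1,0,0,0],[0,-1,-44,1,0,0,0],[0,-1,-44,1,0,0,0]]'
python3 - <<'E'
from h import *
c,p,d,W=snap("top"); cv2.imwrite("pics/t4.png",cv2.resize(p[160:310,160:360,::-1],None,fx=4,fy=4,interpolation=cv2.INTER_CUBIC))
C=np.array([531.5,-166.]);ex=np.array([np.cos(-.502),np.sin(-.502)])
print(goal([*(C-179*ex),175],[np.pi,.35,2.64]))
E
```

```text
clock: 6.15
eef_pos: [456.7, 74.2, 176.2]
eef_rot: [3.141, 0.35, 2.639]
wrist_force: [0.9, 0.5, -2.8]
finger_gap: 15.3
finger_force: 54.9
clock: 7.15
eef_pos: [393.6, -41.3, 175.3]
eef_rot: [-3.141, 0.35, 2.64]
wrist_force: [0.2, -0.7, -2.1]
finger_gap: 15.4
finger_force: 54.9
clock: 7.85
eef_pos: [374.5, -79.6, 175.1]
eef_rot: [-3.142, 0.35, 2.639]
wrist_force: [-0.5, 0.1, -1.2]
finger_gap: 15.6
finger_force: 54.9
(array([-0.1, -0.5,  0.2]), array([-0., -0., -0.]))
```

View pics/t4.png

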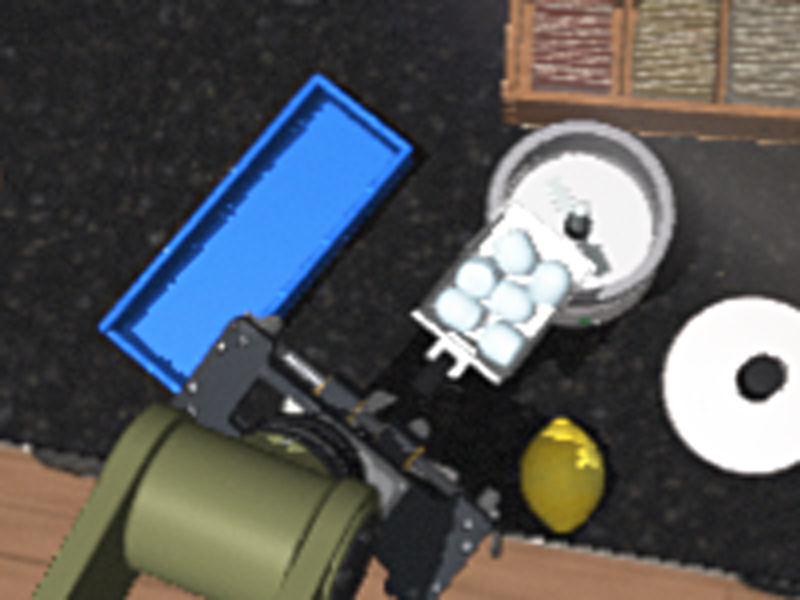

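The scoop with all six pieces is in front of the bowl, with the lip at (552,243) and the shaft at (578,222) in line with it. Now I pour slowly.

```bash
python3 -m crank '[[0,3,0,8,0,0.03,0],[0,5,0,15,0,0.08,0],[0,5,0,15.5,0,0.15,0],[0,4,0,14,0,0.2,0],[0,2,0,12,0,0.25,0],[0,-1,0,9,0,0.3,0],[0,-4,0,6,0,0.35,0],[0,-8,0,2,0,0.4,0],[0,-13,0,-3,0,0.45,0],[0,-18,0,-8,0,0.5,0]]'; python3 -m crank '[[0,-3,0,-3,0,0.05,0],[0,-5,0,-5,0,0.05,0],[0,-5,0,-5,0,0.05,0],[0,-5,0,-5,0,0.05,0],[0,-5,0,-5,0,0.05,0]]'
python3 -c "
from h import *
c,p,d,W=snap('top'); cv2.imwrite('pics/t5.png',cv2.resize(p[160:310,160:360,::-1],None,fx=4,fy=4,interpolation=cv2.INTER_CUBIC))
C=np.array([531.5,-166.]);ex=np.array([np.cos(-.502),np.sin(-.502)])
for th in (.2,.3,.4,.5,.6,.7,.8):
    x=-141*np.cos(th)+42.5*np.sin(th);z=141*np.sin(th)+42.5*np.cos(th)
    print(th,goal([*(C+(x-32)*ex),126+z],[np.pi,-th,2.64]))
"
```

```text
clock: 8.9
eef_pos: [387.4, -86.1, 188.4]
eef_rot: [3.141, -0.154, 2.64]
wrist_force: [-0.1, -0.5, -2.0]
finger_gap: 15.2
finger_force: 54.9
clock: 9.4
eef_pos: [391.9, -88.8, 193.0]
eef_rot: [3.142, -0.199, 2.64]
wrist_force: [-0.4, 0.0, -0.7]
finger_gap: 16.1
finger_force: 54.9
0.2 (array([ 2.8, -0.5, -2.1]), array([0.   , 0.001, 0.   ]))
0.3 (array([ -2.2,  -0.5, -16. ]), array([0.   , 0.101, 0.   ]))
0.4 (array([ -8.5,  -0.5, -29.3]), array([0.   , 0.201, 0.   ]))
0.5 (array([-16.1,  -0.5, -41.9]), array([0.   , 0.301, 0.   ]))
0.6 (array([-25. ,  -0.5, -53.6]), array([0.   , 0.401, 0.   ]))
0.7 (array([-34.9,  -0.5, -64.5]), array([0.   , 0.501, 0.   ]))
0.8 (array([-45.9,  -0.5, -74.3]), array([0.   , 0.601, 0.   ]))
```

```bash
python3 -m crank '[[0,2,0,-5,0,0.03,0],[0,0,0,-9,0,0.06,0],[0,-2,0,-16,0,0.1,0],[0,-4,0,-20,0,0.13,0],[0,-6,0,-25,0,0.17,0],[0,-8,0,-29,0,0.2,0],[0,-12,0,-36,0,0.25,0],[0,-16,0,-42,0,0.3,0],[0,-20,0,-48,0,0.35,0],[0,-25,0,-54,0,0.4,0]]'; python3 -m crank '[[0,-5,0,-13,0,0.1,0],[0,-5,0,-13,0,0.1,0],[0,-5,0,-13,0,0.1,0],[0,-5,0,-13,0,0.1,0],[0,-5,0,-13,0,0.1,0]]'
python3 -c "
from h import *
c,p,d,W=snap('top'); cv2.imwrite('pics/t5.png',cv2.resize(p[160:310,160:360,::-1],None,fx=4,fy=4,interpolation=cv2.INTER_CUBIC))
"
```

```text
clock: 10.45
eef_pos: [423.1, -106.0, 241.3]
eef_rot: [3.142, -0.601, 2.64]
wrist_force: [-0.1, 0.1, -1.1]
finger_gap: 15.6
finger_force: 54.9
clock: 10.95
eef_pos: [432.8, -111.2, 249.4]
eef_rot: [3.141, -0.698, 2.64]
wrist_force: [-0.2, 0.1, -1.6]
finger_gap: 15.7
finger_force: 54.9
```

View pics/t5.png

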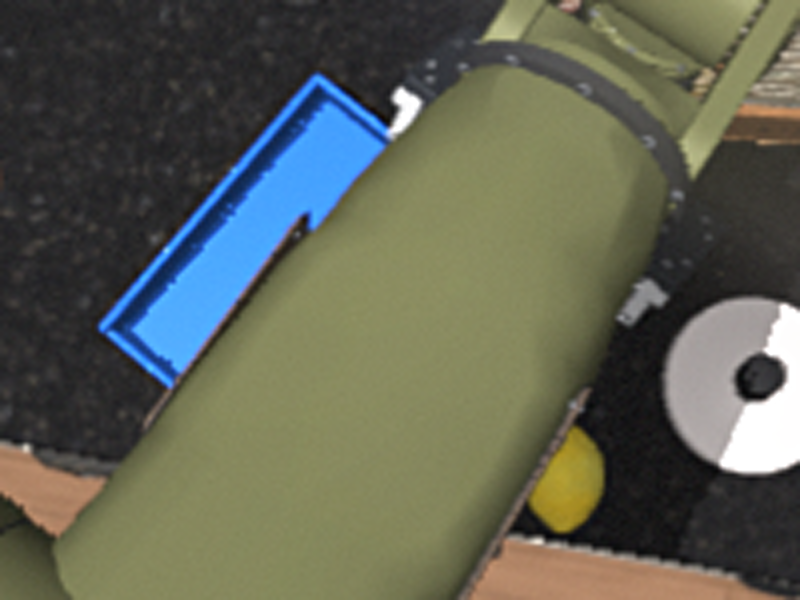

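The arm hides the bowl. I raise the tilted scoop so any jammed piece drops in, then retreat and look.

```bash
python3 -c "
from h import *
p,R=tool()
print(R.T@[0,0,30])
C=np.array([531.5,-166.]);ex=np.array([np.cos(-.502),np.sin(-.502)])
for th,b in ((.4,32),(.1,40),(-.2,60)):
    x=-141*np.cos(th)+42.5*np.sin(th);z=141*np.sin(th)+42.5*np.cos(th)
    print(th,goal([*(C+(x-b)*ex),160+z],[np.pi,-th,2.64]))
"
```

```text
[ 1.92854470e+01  4.21303214e-03 -2.29798067e+01]
0.4 (array([27.8, -0.5, 17.3]), array([ 0.   , -0.298,  0.   ]))
0.1 (array([27.2, -0.5, 65.9]), array([ 0.   , -0.598,  0.   ]))
-0.2 (array([ 23.1,  -0.5, 118.3]), array([ 0.   , -0.898,  0.   ]))
```

```bash
python3 -m crank '[[0,6,0,-8,0,0,0],[0,13,0,-15,0,0,0],[0,19,0,-23,0,0,0],[0,19,0,-23,0,0,0]]'; python3 -m crank '[[0,1,0,8,0,-0.06,0],[0,3,0,17,0,-0.12,0],[0,5,0,27,0,-0.2,0],[0,8,0,40,0,-0.3,0],[0,8,0,55,0,-0.4,0],[0,8,0,72,0,-0.5,0],[0,8,0,89,0,-0.6,0],[0,7,0,106,0,-0.7,0],[0,5,0,124,0,-0.8,0],[0,4,0,141,0,-0.9,0]]'
python3 -c "
from h import *
c,p,d,W=snap('top'); cv2.imwrite('pics/t6.png',cv2.resize(p[160:310,160:360,::-1],None,fx=4,fy=4,interpolation=cv2.INTER_CUBIC))
m=(np.linalg.norm(W[...,:2]-[531.5,-166],axis=-1)<46)&(d>0); print(np.percentile(W[...,2][m],[50,90,99,100]))
"
```

```text
clock: 11.4
eef_pos: [433.7, -111.7, 280.4]
eef_rot: [3.141, -0.697, 2.64]
wrist_force: [0.3, -0.5, -1.0]
finger_gap: 15.4
finger_force: 54.9
clock: 12.4
eef_pos: [350.5, -66.2, 173.0]
eef_rot: [3.141, 0.204, 2.64]
wrist_force: [0.7, 0.2, 0.2]
finger_gap: 15.3
finger_force: 54.9
[ 72.72919748  86.5938176  121.53626078 125.98305638]
```

View pics/t6.png

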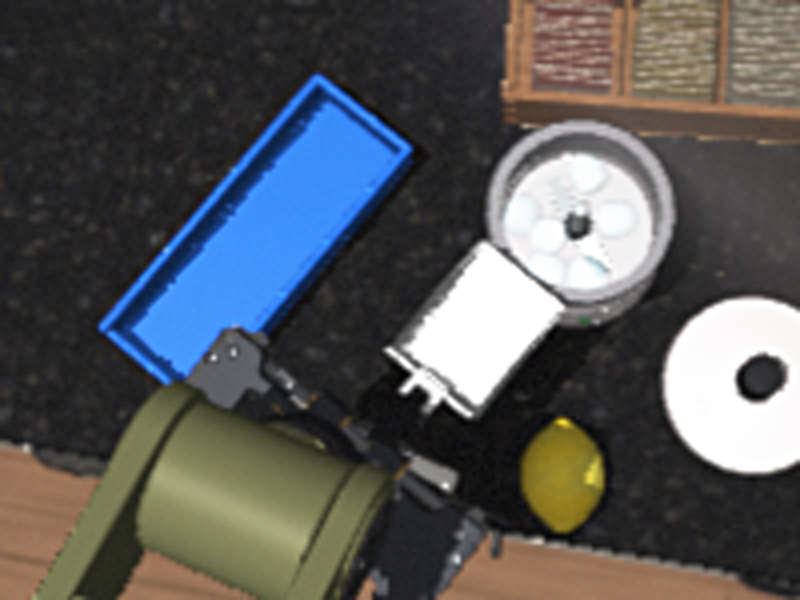

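All six pieces lie on the bowl floor at (520–620, 170–275) and the scoop is empty. I set the scoop back in the bin.

```bash
python3 -c "
from h import *
X=[420,93.5];r=[np.pi,0,2.64]
print(goal([*X,165],r),goal([*X,110],r))
"
```

```text
(array([ 13.2, 173.9,   2.1]), array([-0.001,  0.205,  0.   ])) (array([ 24.4, 174. ,  56. ]), array([-0.001,  0.205,  0.   ]))
```

```bash
python3 -m crank '[[0,1,15,0,0,0,0],[0,3,45,0,0,0.03,0],[0,6,80,0,0,0.09,0],[0,10,115,1,0,0.15,0],[0,13,145,2,0,0.205,0],[0,13,165,2,0,0.205,0],[0,13,175,2,0,0.205,0],[0,13,175,2,0,0.205,0]]'; python3 -c "
from h import *
print(goal([420.5,94,48],[np.pi,0,2.64]))"
```

```text
clock: 13.25
eef_pos: [424.4, 93.4, 168.7]
eef_rot: [-3.141, -0.005, 2.641]
wrist_force: [0.3, 0.4, -0.4]
finger_gap: 15.7
finger_force: 54.9
(array([  3. ,  -1.3, 120.7]), array([-0.   , -0.005,  0.001]))
```

```bash
python3 -m crank '[[0,1,-1,20,0,-0.004,0],[0,2,-1,50,0,-0.004,0],[0,3,-1,80,0,-0.004,0],[0,3,-1,98,0,-0.004,0],[0,3,-1,108,0,-0.004,0],[0,3,-1,114,0,-0.004,0],[0,3,-1,118,0,-0.004,0],[0,3,-1,120,0,-0.004,0],[0,3,-1,121,0,-0.004,0],[0,3,-1,121,0,-0.004,0]]'
```

```text
clock: 14.25
eef_pos: [420.9, 93.8, 48.2]
eef_rot: [3.141, -0.0, 2.64]
wrist_force: [0.0, -0.1, -1.2]
finger_gap: 15.3
finger_force: 54.9
```

```bash
python3 -m crank '[[0,0,0,0.5,0,0,0],[0,0,0,1,0,0,0],[0,0,0,1,0,0,0],[50,0,0,1,0,0,0],[50,0,0,1,0,0,0],[50,0,0,1,0,0,0],[50,0,0,1,0,0,0],[50,0,0,-10,0,0,0],[50,0,0,-40,0,0,0],[50,0,0,-80,0,0,0]]'
python3 - <<'E'
from h import *
c,p,d,W=snap("top"); q,R=tool()
hsv=cv2.cvtColor(p,cv2.COLOR_RGB2HSV)
# lid from knob top: dark pixels above 50mm near the lid
D=np.linalg.norm(W[...,:2]-[454,-303],axis=-1)
m=(D<30)&(W[...,2]>45)&(W[...,2]<80)&(hsv[...,2]<90)&(d>0)
print("knob",m.sum(),W[m].mean(0),cv2.minEnclosingCircle(W[m][:,:2].astype(np.float32)))
m=(D<70)&(W[...,2]>3)&(W[...,2]<30)&(hsv[...,1]<40)&(hsv[...,2]>150)&(d>0)
px=np.argwhere(m)[:,::-1]; (e,ax,a)=cv2.fitEllipse(cv2.convexHull(px.astype(np.int32)))
print("lid ellipse",e,ax,"at z=9",onz(c,[e],9),cv2.minEnclosingCircle(W[m][:,:2].astype(np.float32)))
D=np.linalg.norm(W[...,:2]-[531,-166],axis=-1)
m=(D<12)&(W[...,2]>110)&(d>0); print("shaft",m.sum(),W[m].mean(0))
for z in (115,):
    m=(D<75)&(abs(W[...,2]-z)<4)&(d>0)
    P=np.c_[2*W[m][:,:2],np.ones(m.sum())]; s=np.linalg.lstsq(P,(W[m][:,:2]**2).sum(1),rcond=None)[0]; print("rim fit",s[:2],m.sum())
print(q, manip.read_state()["clock"])
X=[455,-303.5,200]
for yaw in (2.64,2.3,2.0,1.6,1.2): print(yaw,goal(X,[np.pi,0,yaw]))
E
```

```text
clock: 15.25
eef_pos: [419.9, 93.6, 128.6]
eef_rot: [-3.14, -0.003, 2.64]
wrist_force: [-0.2, 0.4, -0.7]
finger_gap: 47.1
finger_force: 0.0
knob 93 [ 453.48442788 -303.16641669   61.48357353] ((453.9323425292969, -303.8307189941406), 13.6112642288208)
lid ellipse (347.53472900390625, 255.7818603515625) (42.80213928222656, 44.104705810546875) at z=9 [[ 454.20428305 -303.57876944    9.        ]] ((455.1819763183594, -304.6166687011719), 62.025604248046875)
shaft 22 [ 531.91009209 -165.12370208  120.89230152]
rim fit [ 533.27737558 -165.38013232] 434
[422.78267984  94.0600755  135.31590303] 15.3
2.64 (array([-219.7, -332.8,  -65. ]), array([ 0.004,  0.004, -0.   ]))
2.3 (array([-219.7, -332.8,  -65. ]), array([0.005, 0.004, 0.34 ]))
2.0 (array([-219.7, -332.8,  -65. ]), array([0.005, 0.003, 0.64 ]))
1.6 (array([-219.7, -332.8,  -65. ]), array([0.006, 0.002, 1.04 ]))
1.2 (array([-219.7, -332.8,  -65. ]), array([7.00e-03, 1.00e-03, 1.44e+00]))
```

Lid found at about (454,-303.5) and the shaft at about (532,-165.5). I hover over the shaft first and measure it with the wrist camera, then do the same over the knob.

```bash
python3 -c "
from h import *
print(goal([532,-165.5,190],[np.pi,0,2.64]))"
python3 -m crank '[[60,-40,0,-40,0,0,0],[60,-90,-45,-56,0,0,0],[60,-140,-90,-56,0,0,0],[60,-180,-135,-56,0,0,0],[60,-215,-170,-56,0,0,0],[60,-221,-174,-56,0,0,0],[60,-221,-174,-56,0,0,0],[60,-221,-174,-56,0,0,0],[60,-221,-174,-56,0,0,0]]'
cat > see.py <<'E'
from h import *
import sys
z0,z1,dark=float(sys.argv[1]),float(sys.argv[2]),int(sys.argv[3])
q,R=tool(); c,p,d,W=snap("wrist"); cv2.imwrite(f"pics/w_{int(z0)}_{np.random.randint(999)}.png",p[:,:,::-1])
G=(W-q)@R; v=p.max(-1)
m=(np.hypot(G[...,0],G[...,1])<28)&(W[...,2]>z0)&(W[...,2]<z1)&(d>0)&(v<dark)
P=W[m]; print("tool pose",q,"n",m.sum(),"mean",P.mean(0),"circle",cv2.minEnclosingCircle(P[:,:2].astype(np.float32)),"tool mean",G[m].mean(0))
E
python3 see.py 113 130 256
```

```text
(array([-220.8, -174.8,  -54.4]), array([ 0.004,  0.004, -0.   ]))
clock: 16.2
eef_pos: [530.6, -164.1, 183.9]
eef_rot: [3.141, -0.001, 2.64]
wrist_force: [0.2, -0.3, 0.6]
finger_gap: 56.4
finger_force: 0.0
tool pose [ 530.63826089 -164.09495415  183.94280221] n 271 mean [ 532.81230745 -165.18194072  122.37005363] circle ((533.799560546875, -165.69386291503906), 6.014608860015869) tool mean [-2.49926453  0.08046449 61.56994875]
```

```bash
python3 -c "
from h import *
print(goal([454,-303.5,110],[np.pi,0,2.64]))"
```

```text
(array([   0.2, -159.4,   74. ]), array([ 0.   , -0.001,  0.001]))
```

```bash
python3 -m crank '[[60,0,-40,0,0,0,0],[60,0,-90,5,0,0,0],[60,0,-135,30,0,0,0],[60,0,-159,60,0,0,0],[60,0,-159,74,0,0,0],[60,0,-159,74,0,0,0],[60,0,-159,74,0,0,0]]'; python3 see.py 52 75 100;  python3 -c "
from h import *
print(goal([454,-303.5,29.5],[np.pi,0,2.64]))"
```

```text
clock: 16.95
eef_pos: [455.4, -303.3, 110.8]
eef_rot: [3.142, -0.0, 2.642]
wrist_force: [0.6, -0.1, 0.3]
finger_gap: 56.3
finger_force: 0.0
tool pose [ 455.36928138 -303.28421967  110.7572072 ] n 1591 mean [ 454.15664522 -304.63882271   63.51747377] circle ((455.21551513671875, -305.26287841796875), 14.582175254821777) tool mean [ 0.41290532 -1.77051147 47.23973591]
(array([ 1.4, -0.8, 81.6]), array([-0.   ,  0.001,  0.002]))
```

```bash
python3 -m crank '[[60,0,-1.7,40,0,0,0],[60,0,-1.7,70,0,0,0],[60,0,-1.7,81,0,0,0],[60,0,-1.7,81,0,0,0],[0,0,-1.7,81,0,0,0],[0,0,-1.7,81,0,0,0],[0,0,-1.7,81,0,0,0],[0,0,-1.7,81,0,0,0]]' 50; python3 -m crank '[[0,0,0,-5,0,0,0],[0,0,0,-20,0,0,0],[0,0,0,-60,0,0,0],[0,0,0,-105,0,0,0],[0,0,0,-140,0,0,0],[0,0,0,-150,0,0,0],[0,0,0,-150,0,0,0]]';python3 see.py 100 250 100; python3 -c "
from h import *
print(goal([533.5,-165.6,165],[np.pi,0,2.64]))"
```

```text
clock: 17.8
eef_pos: [453.9, -306.2, 29.6]
eef_rot: [-3.142, 0.0, 2.64]
wrist_force: [-0.4, 1.7, 7.0]
finger_gap: 29.4
finger_force: 50.0
clock: 18.5
eef_pos: [453.8, -306.2, 179.7]
eef_rot: [-3.141, 0.001, 2.64]
wrist_force: [-0.3, 0.8, -2.6]
finger_gap: 29.4
finger_force: 50.0
tool pose [ 453.7768293  -306.23180573  179.66785405] n 6194 mean [ 450.47942395 -304.65983377  211.47318395] circle ((445.81524658203125, -302.10687255859375), 26.051849365234375) tool mean [  3.61523163  -0.22010677 -31.80887678]
(array([ -2.9, 161.5,  12.9]), array([ 0.   , -0.002, -0.   ]))
```

```bash
python3 -m crank '[[0,0,8,0,0,0,0],[0,-1,25,0,0,0,0],[0,-1,55,0,0,0,0],[0,-2,90,0,0,0,0],[0,-2,120,4,0,0,0],[0,-2,145,8,0,0,0],[0,-2.5,157,12,0,0,0],[0,-2.5,161.5,14,0,0,0],[0,-2.5,161.5,15,0,0,0],[0,-2.5,161.5,15,0,0,0]]'; python3 -m crank '[[0,0,0,0,0,0,0],[0,0,0,0,0,0,0]]'; python3 -c "
from h import *
print(tool()[0]);print(goal([533.1,-165.4,151.5],[np.pi,0,2.64]))"
```

```text
clock: 19.55
eef_pos: [533.0, -166.3, 163.3]
eef_rot: [-3.141, -0.002, 2.639]
wrist_force: [-0.1, -0.2, -1.8]
finger_gap: 29.2
finger_force: 50.0
clock: 19.75
eef_pos: [533.2, -166.2, 163.9]
eef_rot: [-3.142, -0.001, 2.639]
wrist_force: [0.2, 1.1, -1.8]
finger_gap: 29.0
finger_force: 50.0
[ 533.24617385 -166.24591396  163.87722924]
(array([ 0.5,  0.7, 12.4]), array([-0.   , -0.001, -0.001]))
```

```bash
python3 -m crank '[[0,0.5,0.7,4,0,0,0],[0,0.5,0.7,7,0,0,0],[0,0.5,0.7,9,0,0,0],[0,0.5,0.7,10,0,0,0],[0,0.5,0.7,11,0,0,0],[0,0.5,0.7,12,0,0,0],[0,0.5,0.7,12,0,0,0]]'
```

```text
clock: 20.45
eef_pos: [533.3, -164.7, 151.6]
eef_rot: [-3.142, -0.001, 2.64]
wrist_force: [0.9, 0.1, -1.4]
finger_gap: 29.4
finger_force: 50.0
```

No contact force 3 mm below the tip height, so the socket is over the shaft. I lower on to the rim and then press.

```bash
python3 -m crank '[[0,0,0,2,0,0,0],[0,0,0,4,0,0,0],[0,0,0,5.5,0,0,0],[0,0,0,6.5,0,0,0],[0,0,0,6.5,0,0,0]]'; python3 -m crank '[[0,0,0,1,0,0,0],[0,0,0,2,0,0,0],[0,0,0,3,0,0,0],[0,0,0,4,0,0,0],[0,0,0,4,0,0,0]]'
```

```text
clock: 20.95
eef_pos: [533.3, -164.7, 145.0]
eef_rot: [-3.142, -0.001, 2.64]
wrist_force: [0.5, -0.2, -1.3]
finger_gap: 28.8
finger_force: 50.0
clock: 21.45
eef_pos: [533.4, -164.8, 141.5]
eef_rot: [3.142, -0.001, 2.64]
wrist_force: [-2.9, 0.7, 5.6]
finger_gap: 29.0
finger_force: 50.0
```

```bash
python3 -m crank '[[0,0,0,0.7,0,0,0],[0,0,0,1.4,0,0,0],[0,0,0,2,0,0,0],[0,0,0,2,0,0,0]]'; python3 -m crank '[[0,0,0,0.5,0,0,0],[0,0,0,1,0,0,0],[0,0,0,1,0,0,0]]'
```

```text
clock: 21.85
eef_pos: [533.4, -164.8, 139.8]
eef_rot: [3.142, -0.0, 2.64]
wrist_force: [-3.2, 1.1, 7.7]
finger_gap: 29.1
finger_force: 50.0
clock: 22.15
eef_pos: [533.5, -164.8, 139.6]
eef_rot: [3.141, 0.0, 2.64]
wrist_force: [-6.6, 2.1, 15.5]
finger_gap: 29.3
finger_force: 50.0
```

```bash
python3 -m crank '[[0,0.4,0,0.3,0,0,0],[0,0.4,0,0.3,0,0,0],[0,0.4,0,0.3,0,0,0],[0,0.4,0,0.3,0,0,0],[0,0.4,0,0.3,0,0,0]]'
python3 - <<'E'
from h import *
print(manip.read_state()["wrist_force"])
c,p,d,W=snap("scene"); hsv=cv2.cvtColor(p,cv2.COLOR_RGB2HSV)
m=(np.linalg.norm(W[...,:2]-[533.5,-165.6],axis=-1)<63)&(W[...,2]>112)&(W[...,2]<135)&(hsv[...,1]<40)&(d>0)
P=W[m]; r=np.linalg.norm(P[:,:2]-[533.5,-165.6],axis=1); E=P[(r>45)]
print(m.sum(),len(E),E[:,2].mean(),np.linalg.lstsq(np.c_[E[:,:2]-[533.5,-165.6],np.ones(len(E))],E[:,2],rcond=None)[0])
cv2.imwrite("pics/fin.png",cv2.resize(p[130:350,160:380,::-1],None,fx=2.7,fy=2.7,interpolation=cv2.INTER_CUBIC))
E
```

```text
clock: 22.65
eef_pos: [533.5, -164.8, 139.5]
eef_rot: [3.141, 0.001, 2.64]
wrist_force: [-5.7, 1.1, 16.6]
finger_gap: 29.3
finger_force: 50.0
[-5.68933219  1.147993   16.61278604]
795 427 120.85290615642239 [ 1.39664285e-02 -1.86055728e-02  1.21304230e+02]
```

View pics/fin.png

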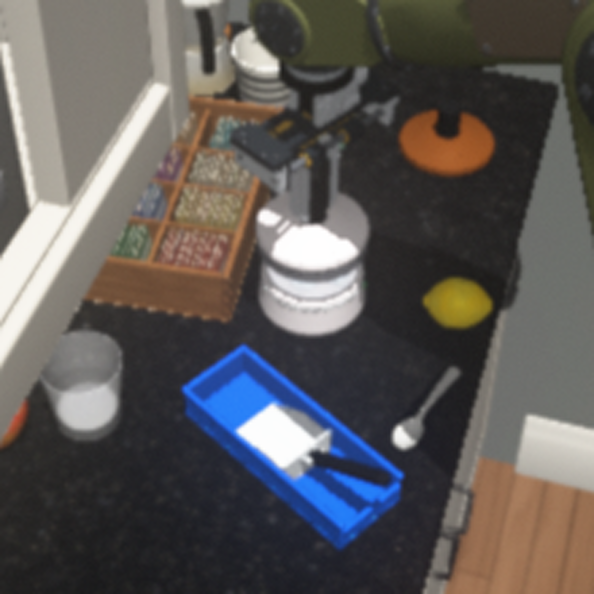

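The picture shows the lid level on the chopper at (313,245), held by its knob, the scoop lying in the bin at (290,440), and nothing on the worktop. The lid is at the hard stop under about 17 N, so I hand it in.

```bash
python3 -c "
from cell import manip
print(manip.sign_off())"
```

```text
the job is handed in; nothing more can be done
None
```

The job is handed in: all six ice pieces went into the bowl with none seen spilled, the scoop is back in the bin, and the lid sits level on the shaft, held down by its knob at the switch's hard stop with about 17 N, after about 23 of the 72 s allowed.

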